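# Turn a test probe round through a spring clip

## Robot

A 6-joint arm with a two-finger parallel gripper is mounted at the origin on the work surface. World frame = base frame: x ahead of the robot, y to its left, z up, the work surface at z = 0. Lengths are in mm, angles in degrees, forces in N, time in s.
With the tool pointing down it reaches from about 325 to 925 mm from the base axis. Payload 3.1 kg.
Tool frame: the origin (TCP) lies at the very end of the fingers, on their centre line; the grasp point (between the pads) lies grasp_offset behind it (grasp_offset is the distance from the TCP to the grasp point, in mm); z points along the fingers, x is the direction in which the jaws open and shut, and the axes are right-handed (so a half turn about z gives the same grasp; the last joint's range is limited). The gripper opens to 85 mm and grips with 20 to 120 N. Pads are 22 mm wide; open, the fingers measure 114 mm over their backs; the gripper's body (76 mm by 85 mm) begins 54 mm behind the grasp point. The pads swing forward as they close: fully open they stand 13 mm farther back than shut.
Start: joints at [-83.491, 12.427, 92.441, -0, 75.132, -6.429], TCP at [139.95, -609.142, 231.3] pointing down, gripper open.
Joint ranges: [-157.48, 157.48], [-44.54, 120.13], [17.64, 146.25], [-64.5, 244.5], [7.68, 150.69], [-147.95, 147.95]. Speed limits (degrees/s): [159.86, 159.86, 180, 180, 180, 180].

## Interface

Orientations are given as [roll, pitch, yaw] about the fixed x, y, z axes, in that order (R = Rz(yaw) Ry(pitch) Rx(roll)).
In Python, from station import * gives the robot as it stands. Calls block until the motion is done:
- goto(position, orientation): joint-space move of the TCP to a pose.
- move_l(position, attitude=None, speed=150): straight line of the TCP; attitude=None keeps the orientation; speed is the mean speed in mm/s.
- move_j(angles): joint-space move.
- grip(opening, squeeze=None): finger opening in mm; squeeze is the grip in N (None keeps the last); returns when the fingers have stopped.
- wait(seconds).
- solve_ik(position, orientation): joint angles nearest the present ones, or None.
- get_obs(): the state.
- get_image(name): name is "side" or "top" or "wrist"; returns the picture (480x640x3 uint8, red, green, blue); there is no depth.
- get_calibration(name): a dict with "fx", "fy", "cx", "cy" (pixels), "R" (3x3) and "t" (3): a world point X has camera coordinates R X + t; the wrist camera has in their place "mount" (4x4, takes a point from camera to tool coordinates, whose origin is the TCP and whose axes are the tool frame's). Camera axes: x right, y down, z forward; pixel columns grow to the right and rows downward; lengths in mm; the calibration is good to about 2 mm. A picture is of the moment at which its call begins: read the wrist's pose just before it. get_calibration takes no time and is no camera call.
A pose or a line that the arm cannot do raises Unreachable and nothing moves.
- sign_off(): hands the job in, once; it reports no verdict.
Trained networks look in the newest picture that a camera, given by its name, has taken for a name from the list of things; names that differ only in an ending like _2 or _b are one class to them, and where a whole thing is asked for, a point or a joint stands for the part that bears it (a point fixed in the world has none). Each returns a list of dicts, best first, with "score" (0 to 1); they miss things now and then, are a little off and sometimes report something else, mostly with a low value. They report only what shows in the picture. A call takes as long as a camera call. They do not tell look-alikes from the thing itself.
- spot_in(name, camera): "extent" ([centre column, centre row, width, height] in pixels, round what is visible of it).
- regions_of(name, camera): "region" (480x640 bool, what is visible of it) and "extent" ([centre column, centre row, width, height] in pixels, round what is visible of it).
The state is a dict: "t": time; "joint_pos": joint angles; "qvel": joint speeds; "effort": joint torques, N m; "tcp_pos": TCP position; "ee_rot": TCP orientation; "wrist_force": force on the tool from outside, world axes, zero at the start; "moment": the same for the moment, N m; "grip_width": finger opening in mm.
Only numpy, scipy, OpenCV 4.12 (cv2) and the standard library are available. Lean on these libraries where they do the work, as an engineer would, in place of code of your own. Each camera call takes 0.05 s, during which the arm holds its last target.

## Task

The red test probe lies in the blue rack with its tip half sunk in the guard, but the tester needs its handle. Take it by the handle, press its round grey middle fully home into the steel spring clip and let go; then take it from the clip by the tip half and lay it in the grey tester with its handle down in the trough and its tip sticking out of the open end, and let go. Leave the black probe where it lies.

Things in the scene. Friction and masses are not known exactly. Their poses are not given: they have to be found in the camera images.
- probe_red_mid (a point): Centre of the red test probe, on its axis. x points to the tip. Level rod, 180 mm, 70 g: handle x -90 to -22 mm, 16 mm square; round grey middle 14 mm thick; tip half x +22 to +78, 12 mm square; steel tip. Starts in a blue rack, axis 45 mm above the table; from x = +12 on it lies in a slot, walls 18 mm above the axis. Lift straight up. Under the handle the plate is 35 mm below, with a bar at x -88 to -78.
- probe_black_mid (a point): Centre of the black test probe: same shape, size and axes as the red one, parallel to it in the rack's other slot, 70 mm beside it. It is to stay there.
- clip_seat (a point): Seat of the fixed spring clip: where the probe's centre lies when home, 55 mm above the table. The probe lies level along this x axis, tip either way. Two sprung steel jaws at +y and -y, 20 mm long along x, rise 23 mm above the seat; mouth 24 mm, throat 10 mm wide. Press the probe straight down, or pull it up, with about 4 to 8 N; the jaws spread. Post 28 mm long, foot 80 x 80 x 12 mm.
- trough (a point): Middle of the tester's trough, 45 mm above the table: the handle's middle (probe x = -56 mm) rests here. x points to the closed end; the tip must point to -x, so the probe's centre ends 56 mm to -x of here. Trough 30 mm wide, x -44 to +48, floor 8 mm below, wall tops 22 mm above this point. A bar at x -78 to -70 carries the probe's middle; beyond it the tip half hangs free, 35 mm above a plate.
Mind the look-alikes: they are no part of the job. What is shaped like the part that bears probe_red_mid but white is not meant. Of the things that look like the part that bears clip_seat, take the one that is farthest to the robot's left at the start.

How it is judged:
By the outcome, as a careful person would: the job done as asked, in the order asked, and still so for the second after the job is handed in, with the robot touching nothing.
It also fails if it takes over 58 s, if anything falls off the work surface, if the arm or the gripper's body presses on something with over 40 N, if the wrist force passes 120 N, or if a joint passes its speed limit or range.

## Working session

There is one attempt and no reset: what is moved stays moved. The work goes in short steps, each a Python script; the robot and the scene stay as the last script left them, time stands still between calls to the robot, and variables do not carry over. Pictures are saved under pics/ and viewed, and the job is handed in when it is done.

```bash
ls; mkdir -p pics; python3 - <<'E'
from station import *
import cv2
o=get_obs(); print(o)
for n in ["top","side","wrist"]:
    im=get_image(n); cv2.imwrite(f"pics/{n}0.png",im[:,:,::-1])
    c=get_calibration(n); print(n,c)
    for nm in ["probe_red_mid","clip_seat","trough"]:
        for d in spot_in(nm,n): print(nm,[round(float(v)) for v in d["extent"]],d["score"])
E
```

```text
pics
{'t': 0.0, 'joint_pos': array([-8.34925297e+01,  1.24790524e+01,  9.25280677e+01,  3.35023791e-04,
        7.51323479e+01, -6.42934266e+00]), 'qvel': array([ 0.11874778, -0.01411081,  0.04888043, -0.06910819, -0.05835787,
       -0.04294884]), 'effort': array([-3.15899142e-04, -3.96850491e+01, -3.03853691e+01, -2.59659822e-05,
        9.64227773e-03,  3.51847351e-08]), 'tcp_pos': array([ 139.84516623, -608.31870151,  229.94717817]), 'ee_rot': array([-1.79984061e+02,  1.38554676e-01, -7.70632541e+01]), 'wrist_force': array([-3.91031615e-04, -7.41312053e-01,  1.09755372e-01]), 'moment': array([ 0.03198395, -0.01894644,  0.02595603]), 'grip_width': 85.72055739548604}
top {'fx': 532.5467156529538, 'fy': 532.5467156529538, 'cx': 319.725111752224, 'cy': 243.86485595012223, 'R': array([[-0.0193172 , -0.99972413,  0.01336102],
       [-0.99720309,  0.01830002, -0.07246452],
       [ 0.07220002, -0.01472347, -0.99728149]]), 't': array([ -32.56109541,  523.54638528, 1247.64996365])}
probe_red_mid [463, 226, 18, 72] 0.88
probe_red_mid [487, 320, 18, 77] 0.84
clip_seat [312, 168, 36, 36] 0.
[... 321 characters left out ...]
73]]), 't': array([427.66229743, 288.95579786, 923.88455266])}
probe_red_mid [463, 199, 53, 18] 0.78
probe_red_mid [393, 176, 36, 27] 0.64
clip_seat [285, 281, 46, 45] 0.86
trough [202, 392, 121, 131] 0.79
wrist {'fx': 401.6660448268719, 'fy': 401.6660448268719, 'cx': 313.39911273578673, 'cy': 244.9230020149749, 'mount': array([[ 9.99999633e-01,  6.18359482e-04, -5.93605308e-04,
         1.07625078e-01],
       [-4.43690533e-04,  9.65938921e-01,  2.58769791e-01,
        -6.58089746e+01],
       [ 7.33399225e-04, -2.58769432e-01,  9.65938840e-01,
        -1.42339147e+02],
       [ 0.00000000e+00,  0.00000000e+00,  0.00000000e+00,
         1.00000000e+00]])}
probe_red_mid [158, 23, 28, 47] 0.9
```

View pics/top0.png

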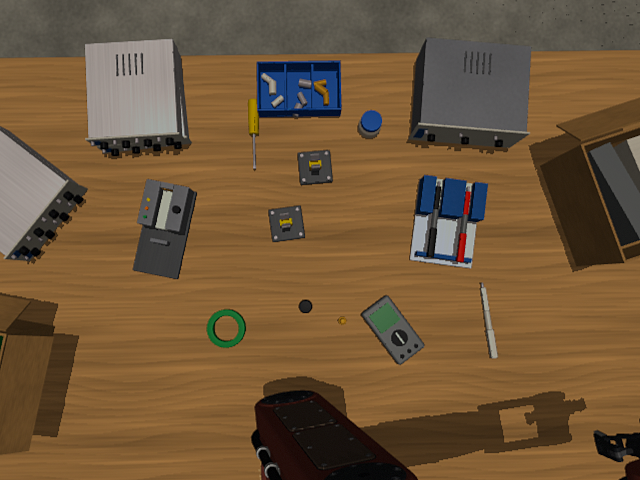

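View pics/side0.png

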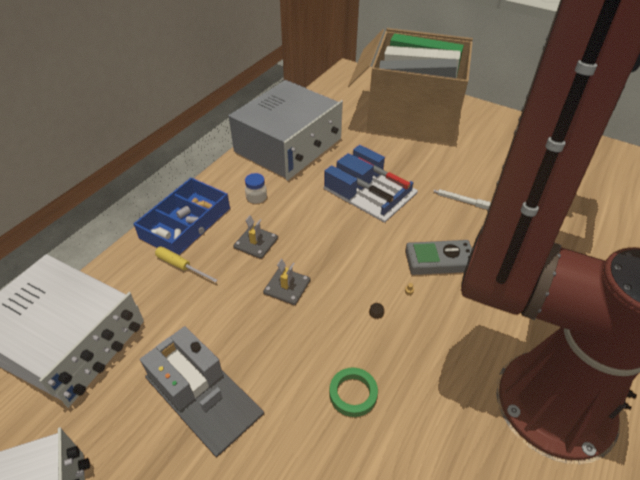

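View pics/wrist0.png

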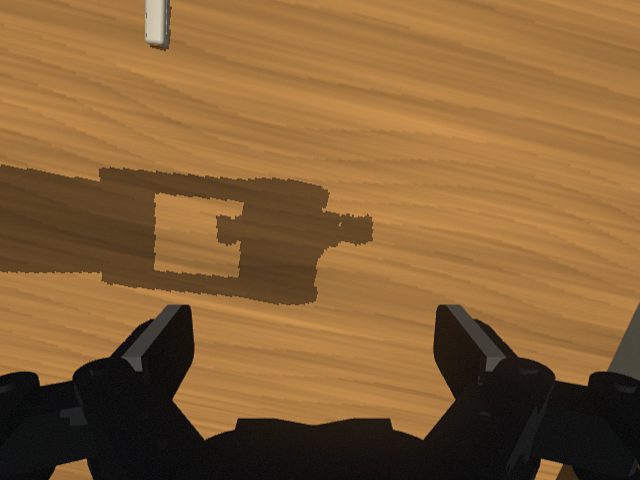

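Top view: the rack is at (450,225) with the red probe on the right, handle towards the robot. The left-most clip is at (286,223). The tester is at (165,228), with its open end and plate towards the robot.

```bash
cat > h.py <<'E'
from station import *
import numpy as np, cv2
from scipy.spatial.transform import Rotation as Ro
def cam(n,obs=None):
    c=get_calibration(n)
    if n!="wrist": return c,np.array(c["R"]),np.array(c["t"])
    Rt=Ro.from_euler("xyz",obs["ee_rot"],degrees=True).as_matrix()
    M=np.array(c["mount"]); Rc=Rt@M[:3,:3]; p=Rt@M[:3,3]+obs["tcp_pos"]
    return c,Rc.T,-Rc.T@p
def pix2w(n,uv,z,obs=None):
    c,R,t=cam(n,obs)
    d=R.T@np.array([(uv[0]-c["cx"])/c["fx"],(uv[1]-c["cy"])/c["fy"],1]); o=-R.T@t
    return o+d*(z-o[2])/d[2]
def w2pix(n,X,obs=None):
    c,R,t=cam(n,obs); q=R@np.array(X,float)+t
    return np.array([c["cx"]+c["fx"]*q[0]/q[2],c["cy"]+c["fy"]*q[1]/q[2]])
E
python3 - <<'E'
import station; print([k for k in dir(station) if k[0]!='_']); print(getattr(station,'grasp_offset',None))
from h import *
for nm,uv,z in [("red hand end",(461,261),45),("red",(467,195),45),("clipL",(286,223),12),("clipR",(315,167),12),("tester",(165,228),45),("tester top",(165,205),60),("black",(433,250),45)]:
    print(nm,pix2w("top",uv,z).round(1))
im=cv2.imread("pics/top0.png")
a=cv2.resize(im[150:280,390:510],None,fx=5,fy=5,interpolation=3);cv2.imwrite("pics/zr.png",a[:600])
b=cv2.resize(im[140:290,120:350],None,fx=3.4,fy=3.4,interpolation=3);cv2.imwrite("pics/zl.png",b)
E
```

```text
['Unreachable', 'get_calibration', 'get_image', 'get_obs', 'goto', 'grasp_offset', 'grip', 'move_j', 'move_l', 'regions_of', 'sign_off', 'solve_ik', 'spot_in', 'wait']
18.700000000000003
red hand end [ 474.8 -370.9   45. ]
red [ 630. -391.   45.]
clipL [575.   37.3  12. ]
clipR [709.8 -34.7  12. ]
tester [564.6 317.2  45. ]
tester top [616.2 313.1  60. ]
black [ 501.8 -306.2   45. ]
```

View pics/zr.png

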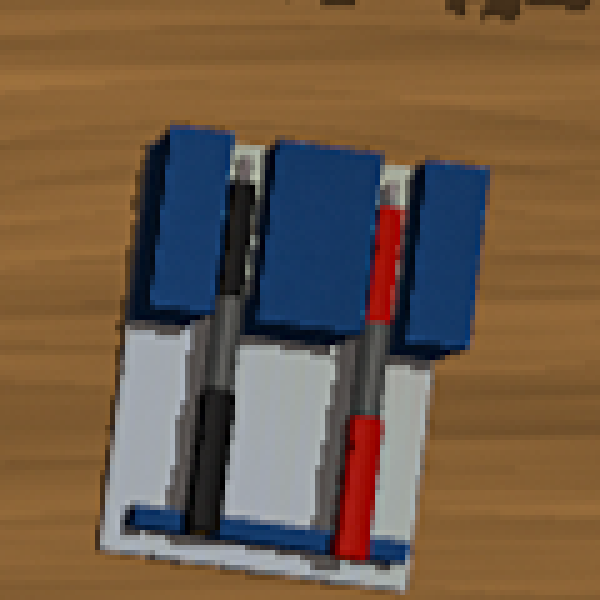

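View pics/zl.png

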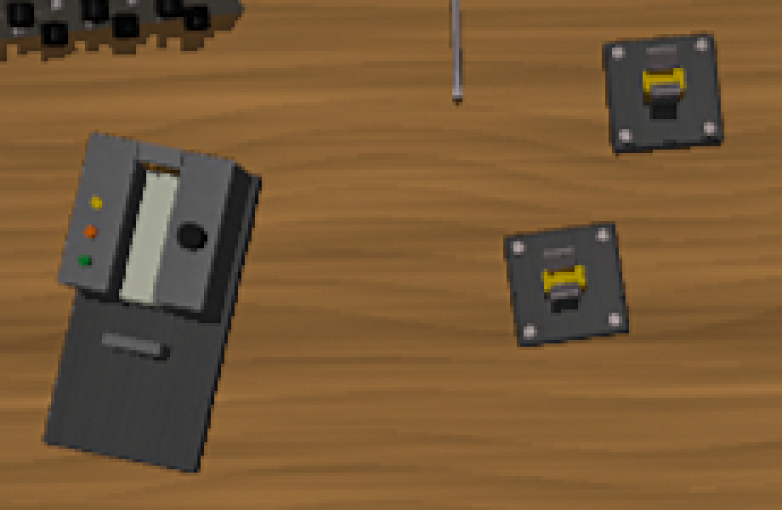

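```bash
python3 - <<'E'
from h import *
import pickle
P={}
for nm,p,y,cls in [("tester",(555,322),80,"trough"),("clip",(575,37),5,"clip_seat"),("rack",(555,-382),-97,"probe_red_mid")]:
    goto([p[0],p[1],215],[180,0,y]); wait(0.3)
    o=get_obs(); im=get_image("wrist"); P[nm]=o; cv2.imwrite(f"pics/w_{nm}.png",im[:,:,::-1])
    print(nm,o["t"],o["tcp_pos"].round(1),o["ee_rot"].round(2),o["joint_pos"].round(1))
    for i,d in enumerate(regions_of(cls,"wrist")):
        print([round(float(v)) for v in d["extent"]],d["score"])
        np.save(f"reg_{nm}{i}.npy",d["region"])
pickle.dump(P,open("P.pkl","wb"))
E
```

```text
tester 4.45 [555.1 321.8 215. ] [-180.      0.     79.98] [ 23.8  15.2  90.9  -0.   73.9 -56.1]
[326, 229, 140, 272] 0.62
clip 5.95 [575.1  38.  214.9] [-179.99    0.      5.1 ] [ -3.2   7.4 100.1   0.   72.6  -8.3]
[312, 216, 94, 91] 0.76
[455, 302, 101, 80] 0.71
rack 7.9 [ 555.4 -381.2  215.1] [-179.99   -0.    -96.92] [-40.4  18.9  86.2   0.   74.9  56.5]
[392, 384, 26, 94] 0.82
[313, 210, 19, 229] 0.62
```

View pics/w_tester.png

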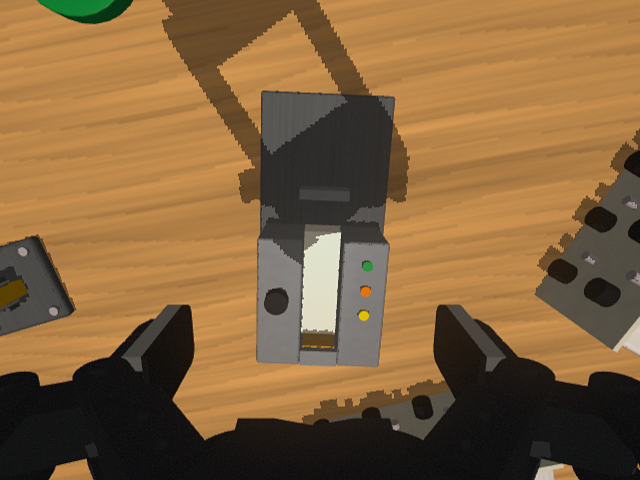

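View pics/w_clip.png

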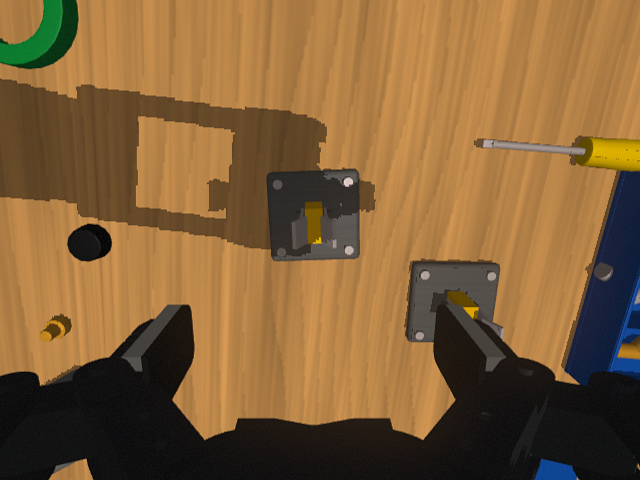

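View pics/w_rack.png

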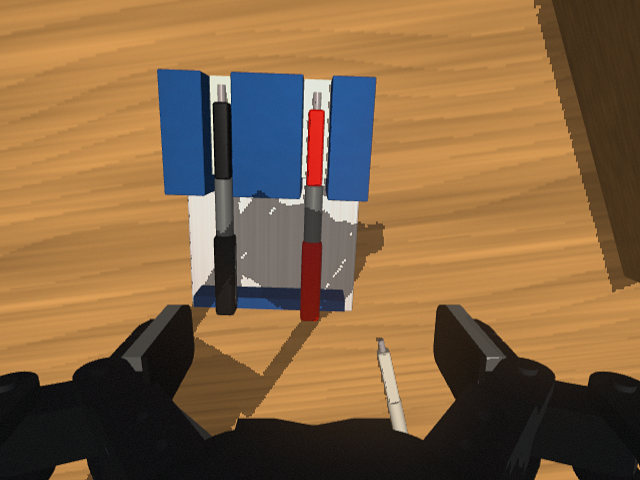

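```bash
python3 - <<'E'
import cv2
for n,(r0,r1,c0,c1),f in [("tester",(80,380,240,410),2),("clip",(160,275,255,375),5),("rack",(80,330,270,350),2.4)]:
    im=cv2.imread(f"pics/w_{n}.png"); a=cv2.convertScaleAbs(im[r0:r1,c0:c1],alpha=1.6,beta=15)
    cv2.imwrite(f"pics/z_{n}.png",cv2.resize(a,None,fx=f,fy=f,interpolation=cv2.INTER_CUBIC))
E
```

```text
(no output)
```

View pics/z_tester.png

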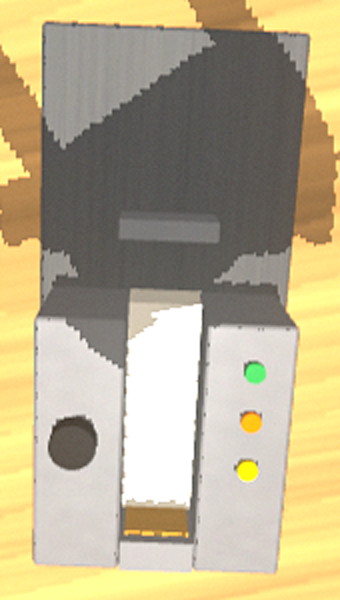

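View pics/z_clip.png

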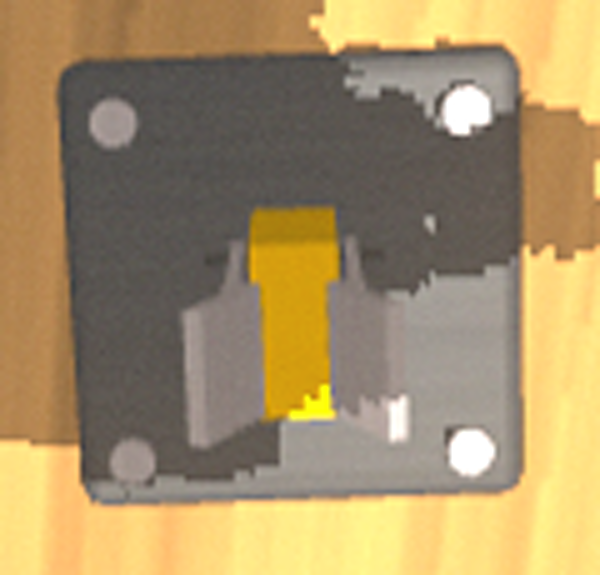

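View pics/z_rack.png

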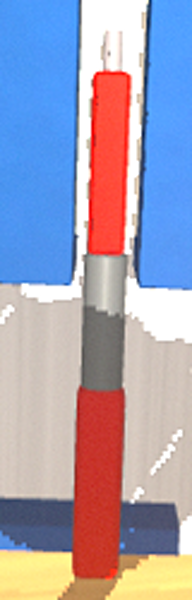

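```bash
python3 - <<'E'
from h import *
import pickle
P=pickle.load(open("P.pkl","rb"))
def f(n,off,s,u,z): return pix2w("wrist",(off[0]+u[0]/s,off[1]+u[1]/s),z,P[n])
def fit(L,W):
    L=np.array(L,float);W=np.array(W)[:,:2]; lm=L.mean(0);wm=W.mean(0)
    H=(L-lm).T@(W-wm); th=np.arctan2(H[0,1]-H[1,0],H[0,0]+H[1,1]); R=np.array([[np.cos(th),-np.sin(th)],[np.sin(th),np.cos(th)]])
    c=wm-R@lm; r=W-(L@R.T+c); return c.round(1),np.degrees(th).round(2),r.round(1).tolist()
T=[f("tester",(240,80),2,u,67) for u in [(126,318),(206,322),(120,541),(195,541)]]
# image right at tool yaw80 = tool x=(.17,.98) -> +y world ; trough x ~ +x world so +y = left.. 
print("trough",fit([(-44,-15),(-44,15),(48,-15),(48,15)],T))
F=[f("clip",(255,160),5,u,12) for u in [(62,66),(519,48),(520,480),(86,490)]]
B=[f("clip",(255,160),5,u,14) for u in [(113,122),(466,110),(471,452),(133,460)]]
for q in (F,B):
    q=np.array(q); print("clip",q.mean(0).round(1)); print(q.round(1)[:,:2].tolist(),[np.degrees(np.arctan2(*(d[1::-1]))).round(1) for d in (q[1]-q[0],q[2]-q[1],q[2]-q[3],q[3]-q[0])])
print("jawtops",[f("clip",(255,160),5,u,78).round(1)[:2].tolist() for u in [(193,310),(193,440),(398,300),(398,440)]])
R=[f("rack",(270,80),2.4,u,z) for u,z in [((111,72),51),((109.5,254),51),((102,391),53),((96,575),53)]]
print("red",fit([(78,0),(22,0),(-22,0),(-90,0)],R))
# top camera
t=lambda u,z: pix2w("top",(390+u[0]/5,150+u[1]/5),z)
print("red top",fit([(78,0),(22,0),(-22,0),(-90,0)],[t((391,207),51),t((379,321),51),t((367,416),53),t((352,558),53)]))
t=lambda u,z: pix2w("top",(120+u[0]/3.4,140+u[1]/3.4),z)
q=np.array([t(u,12) for u in [(505,238),(613,223),(628,330),(519,346)]]);print("clip top",q.mean(0).round(1))
q=np.array([t(u,14) for u in [(518,247),(603,235),(615,320),(530,331)]]);print("clip top",q.mean(0).round(1))
print("trough top",fit([(-44,15),(-44,-15),(48,15),(48,-15)],[t(u,67) for u in [(117,300),(160,302),(135,165),(181,172)]]))
E
```

```text
trough (array([607.4, 318.2]), np.float64(-11.75), [[-0.2, 0.1], [0.4, -0.1], [0.4, -0.2], [-0.5, 0.2]])
clip [575.6  37.9  12. ]
[[532.6, 70.6], [609.6, 80.5], [618.8, 4.7], [541.4, -4.1]] [np.float64(7.4), np.float64(-83.1), np.float64(6.5), np.float64(-83.3)]
clip [575.6  36.   14. ]
[[542.1, 62.2], [601.6, 69.6], [609.3, 9.7], [549.6, 2.8]] [np.float64(7.1), np.float64(-82.7), np.float64(6.5), np.float64(-82.8)]
jawtops [[560.2, 44.4], [561.6, 25.3], [589.0, 48.4], [591.1, 28.0]]
red (array([ 563.7, -382.1]), np.float64(-8.7), [[-1.3, 0.7], [-0.2, -0.8], [-0.5, 0.2], [2.0, -0.1]])
red top (array([ 561.4, -380.7]), np.float64(-8.83), [[-1.0, 0.3], [0.7, -0.6], [-0.5, 0.6], [0.8, -0.3]])
clip top [573.6  36.1  12. ]
clip top [574.   35.8  14. ]
trough top (array([604. , 314.6]), np.float64(-8.06), [[-0.5, -0.5], [1.9, 0.5], [-0.1, 0.6], [-1.2, -0.6]])
```

```bash
cat >> h.py <<'E'
def d(y): return np.array([np.cos(np.radians(y)),np.sin(np.radians(y))])
GO=18.7
def tcp(c,yaw,px,zaxis): 
    p=np.array(c)+d(yaw)*px; return [p[0],p[1],zaxis-GO]
RED=np.array([562.8,-381.6]);RY=-8.75
CLIP=np.array([575.2,36.8]);CY=97
TR=np.array([606.5,317.2]);TY=-10.9
def st(s=""):
    o=get_obs(); print(s,round(o["t"],2),o["tcp_pos"].round(1),o["ee_rot"].round(2),"F",o["wrist_force"].round(1),"M",o["moment"].round(2),"w",round(o["grip_width"],1)); return o
def shot(n,f):
    cv2.imwrite(f"pics/{f}.png",get_image(n)[:,:,::-1])
E
python3 - <<'E'
from h import *
ori=[180,0,RY-90]
p=tcp(RED,RY,-37,45)
grip(45,100)
goto([p[0],p[1],110],ori); move_l(p,ori,speed=120); st("down")
grip(0,100); st("gripped")
p[2]+=70; move_l(p,speed=100); o=st("up")
shot("wrist","g1w"); shot("side","g1s")
E
```

```text
down 9.84 [ 527.1 -376.7   27.3] [-1.799e+02 -6.000e-02 -9.875e+01] F [-0.3 -0.3  0.4] M [-0.01  0.01 -0.01] w 45.0
gripped 10.22 [ 527.1 -376.8   27.9] [-1.7988e+02 -8.0000e-02 -9.8740e+01] F [-0.1  0.1  4.9] M [0.05 0.03 0.01] w 14.2
up 11.07 [ 525.8 -375.5   95.7] [ 1.7994e+02  4.0000e-02 -9.8750e+01] F [-0.3  0.3 -1.7] M [-0.01 -0.01  0.01] w 14.4
```

View pics/g1w.png

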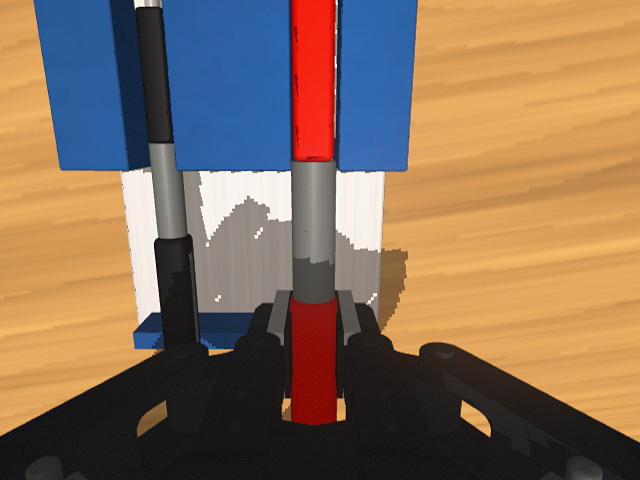

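View pics/g1s.png

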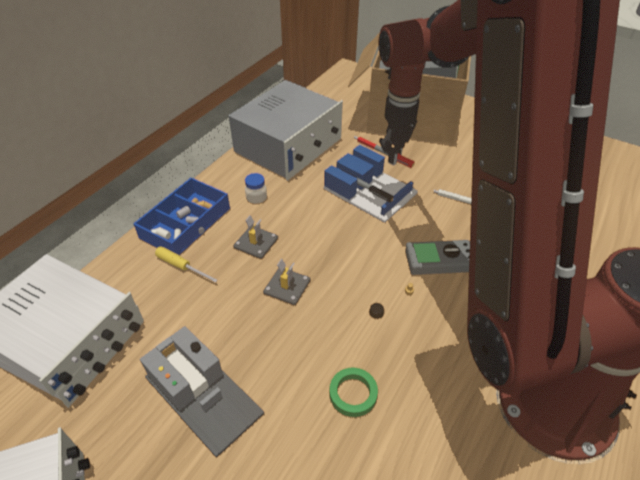

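The wrist view shows the probe held straight by its handle: middle/handle boundary at (313,301), tip/middle boundary at (313,160). The black probe hasn't moved. Next, where the grip sits along the probe.

```bash
python3 - <<'E'
from h import *
c=get_calibration("wrist");M=np.array(c["mount"])
def tl(u,z):
    v=M[:3,:3]@np.array([(u[0]-c["cx"])/c["fx"],(u[1]-c["cy"])/c["fy"],1]);o=M[:3,3]
    return o+v*(z-o[2])/v[2]
for u,h in [((313,301),8),((313,160),6)]: print(tl(u,-GO-h).round(1))
E
```

```text
[ -0.3 -16.8 -26.7]
[ -0.3 -59.5 -24.7]
```

```bash
python3 - <<'E'
from h import *
ori=[180,0,CY-90]
o=get_obs(); 
goto(tcp(CLIP,CY,-38,150),ori); st("above")
move_l(tcp(CLIP,CY,-38,92),ori,speed=120)
shot("wrist","c1w"); shot("side","c1s"); shot("top","c1t"); st("hover")
E
```

```text
above 12.58 [579.9  -1.6 131.1] [1.7998e+02 1.0000e-02 6.9300e+00] F [ 0.3 -0.3 -0.6] M [-0.04 -0.03  0.  ] w 14.1
hover 13.37 [581.   -1.1  74.6] [ 1.7996e+02 -1.4000e-01  6.9900e+00] F [ 0.5 -0.5 -0.6] M [-0.04 -0.    0.03] w 14.0
```

View pics/c1w.png

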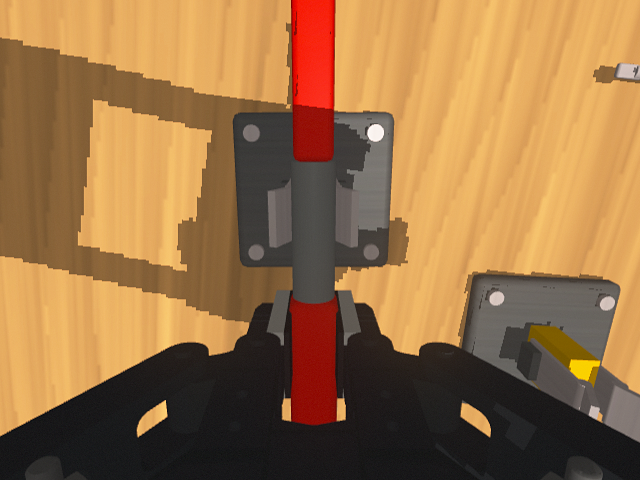

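View pics/c1s.png

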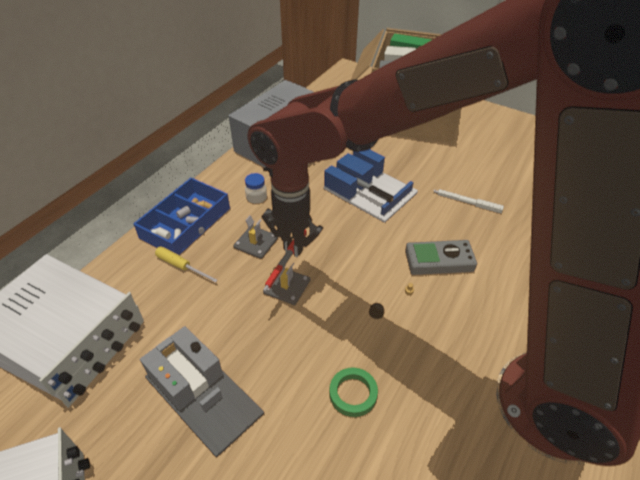

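```bash
python3 - <<'E'
from h import *
ori=[180,0,CY-90]
for z,s in [(76,60),(68,30),(62,30),(57,30),(54,20)]:
    move_l(tcp(CLIP,CY,-38,z),ori,speed=s); st(z)
shot("wrist","c2w"); shot("side","c2s")
E
```

```text
76 13.78 [579.   -0.8  56.4] [-1.7997e+02  1.0000e-01  7.0000e+00] F [ 0.3  0.2 -0.6] M [-0.06  0.01  0.02] w 14.0
68 14.2 [579.9  -0.9  49.2] [-180.   -0.    7.] F [-0.1 -0.3 -0.9] M [-0.   -0.07  0.02] w 14.4
62 14.55 [580.2  -1.   43.6] [ 1.7999e+02 -4.0000e-02  7.0000e+00] F [-0.3 -0.5  1.5] M [0.12 0.09 0.  ] w 14.3
57 14.87 [579.8  -1.   37.8] [ 1.7999e+02 -1.0000e-02  6.9900e+00] F [ 0.4 -0.6 -0.5] M [-0.08 -0.17 -0.  ] w 14.5
54 15.17 [580.1  -1.   37.3] [-1.80e+02  5.00e-02  7.03e+00] F [-5.9 -0.9 13.3] M [0.31 0.79 0.11] w 14.1
```

View pics/c2w.png

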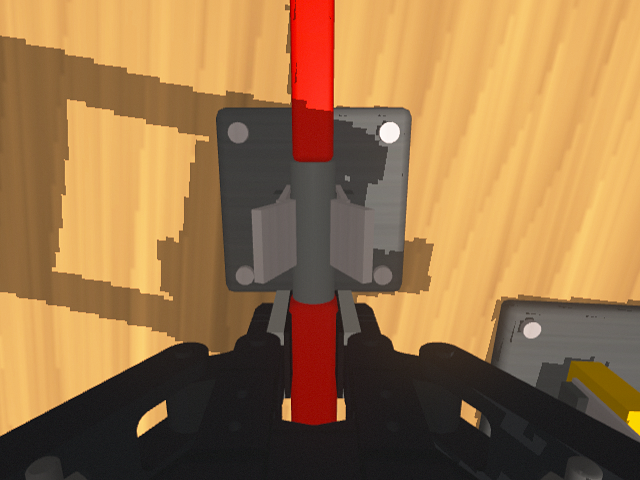

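```bash
python3 - <<'E'
from h import *
ori=[180,0,CY-90]
move_l(tcp(CLIP,CY,-38,55),ori,speed=40); st("relieve")
grip(45); st("open")
move_l(tcp(CLIP,CY,-38,125),ori,speed=150); st("up")
shot("wrist","c3w"); shot("side","c3s"); shot("top","c3t")
E
python3 - <<'E'
import cv2
a=cv2.imread("pics/c3s.png")[220:320,220:340]; cv2.imwrite("pics/c3sz.png",cv2.resize(a,None,fx=5,fy=5,interpolation=2))
E
```

```text
relieve 15.52 [579.9  -1.   37.5] [1.80e+02 2.00e-02 7.02e+00] F [-2.1  0.4  8.4] M [0.15 0.46 0.1 ] w 14.5
open 15.92 [579.4  -0.8  35.7] [-1.7999e+02  5.0000e-02  7.0000e+00] F [ 0.1 -0.5 -0.4] M [-0.04 -0.03  0.02] w 45.0
up 16.53 [579.4  -0.9 106. ] [-1.7999e+02  3.0000e-02  7.0000e+00] F [-0.9  1.1  0.3] M [0.03 0.   0.02] w 44.7
```

View pics/c3w.png

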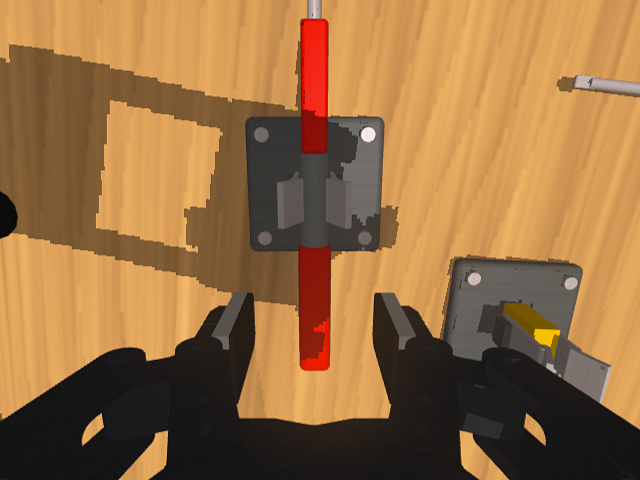

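View pics/c3sz.png

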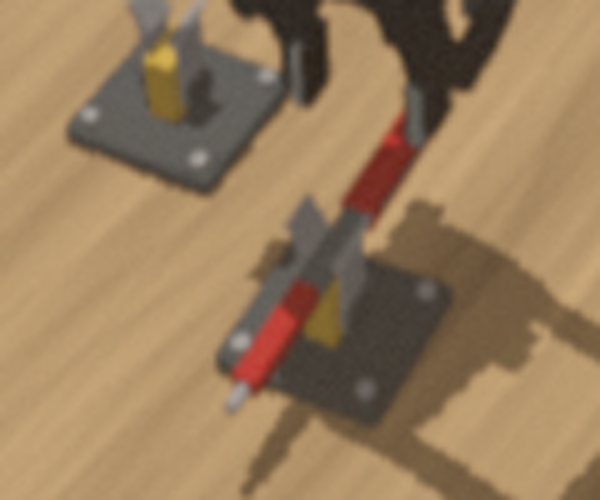

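The wrist view shows the probe seated between the jaws, spanning rows 20–369 near column 314. I'll fit its pose to check height and level.

```bash
python3 - <<'E'
from h import *
from scipy.optimize import least_squares
o=get_obs()
L=[(78,6,315,20),(22,6,315,153),(-22,8,314,248),(-90,8,314,368)]
def res(v):
    x,y,z,yw,pt=v; r=[]
    for a,h,u,w in L:
        dd=d(yw); X=[x+dd[0]*a,y+dd[1]*a,z+h+a*np.sin(np.radians(pt))]
        r+=list(w2pix("wrist",X,o)-[u,w])
    return r
s=least_squares(res,[575,37,55,97,0]); print(s.x.round(2),np.round(s.fun,1))
E
```

```text
[574.95  34.85  49.62  96.87   1.13] [ 0.1 -0.3 -0.4  1.4  0.3 -1.4 -0.1  0.4]
```

```bash
python3 - <<'E'
from h import *
ori=[180,0,CY-90]; C=[575.2,35.6]
move_l(tcp(C,CY,40,125),ori,speed=200)
move_l(tcp(C,CY,40,55),ori,speed=120); st("down")
grip(0,120); st("grip")
move_l(tcp(C,CY,40,75),ori,speed=40); st("pull")
move_l(tcp(C,CY,40,135),ori,speed=120); st("up")
shot("wrist","p1w"); shot("side","p1s")
a=cv2.imread("pics/p1s.png")[180:320,200:340]; cv2.imwrite("pics/p1sz.png",cv2.resize(a,None,fx=4,fy=4,interpolation=2))
E
```

```text
down 17.95 [571.   74.9  36.7] [ 1.7999e+02 -5.0000e-02  6.9700e+00] F [-0.4  0.5 -0.2] M [ 0.03 -0.02  0.05] w 44.8
grip 18.37 [571.2  75.3  37.5] [ 1.7998e+02 -1.0000e-01  7.0100e+00] F [-1.2 -0.2  5.4] M [-0.15  0.14 -0.01] w 9.4
pull 19.02 [570.2  75.3  56.5] [1.80e+02 1.00e-02 6.99e+00] F [0.1 0.1 0.4] M [0.01 0.   0.  ] w 9.3
up 19.67 [569.9  75.3 116. ] [-1.8e+02  4.0e-02  7.0e+00] F [ 0.5  0.  -0.6] M [-0.02  0.04  0.01] w 9.5
```

View pics/p1w.png

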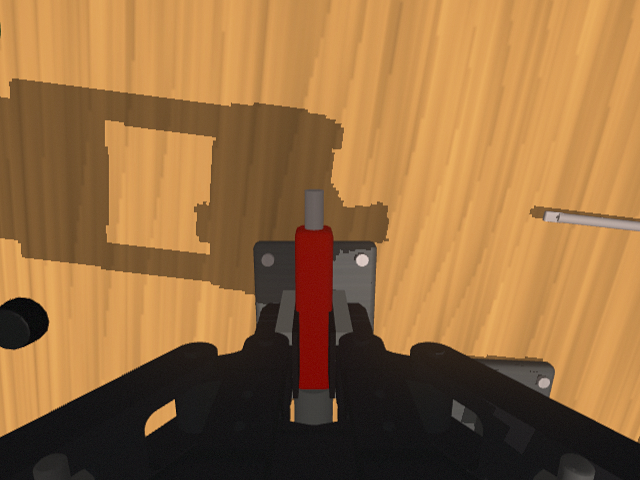

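View pics/p1sz.png

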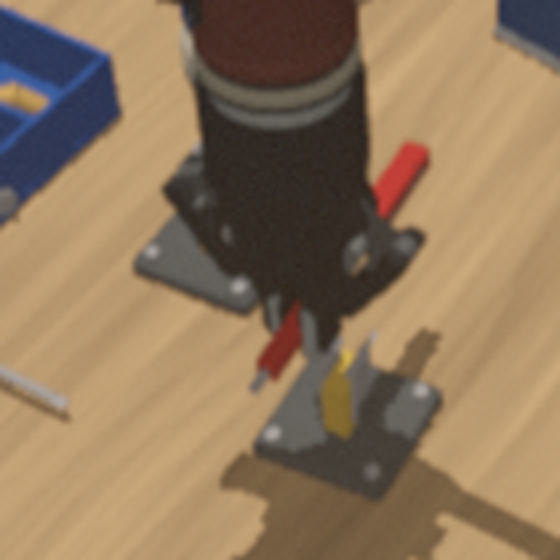

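```bash
python3 - <<'E'
from h import *
c=get_calibration("wrist");M=np.array(c["mount"])
def tl(u,z):
    v=M[:3,:3]@np.array([(u[0]-c["cx"])/c["fx"],(u[1]-c["cy"])/c["fy"],1]);o=M[:3,3]
    return o+v*(z-o[2])/v[2]
for u,h in [((314,228),6),((314,390),6)]: print(tl(u,-GO-h).round(1))
o=get_obs()
# side cam: handle end & tip projections for pitch hypotheses
for pt in (-10,-5,0,5,10):
  r=[]
  for a in (-90,-22,78,90):
    s=a-40; p=o["tcp_pos"][:2]+d(CY)*s*np.cos(np.radians(pt)); r.append(((w2pix("side",[p[0],p[1],o["tcp_pos"][2]+GO+s*np.sin(np.radians(pt))])-[200,180])*4).round().tolist())
  print(pt,r)
E
```

```text
[  0.7 -39.  -24.7]
[  0.8  16.6 -24.7]
-10 [[417.0, 119.0], [359.0, 219.0], [267.0, 378.0], [256.0, 399.0]]
-5 [[418.0, 133.0], [360.0, 225.0], [266.0, 375.0], [254.0, 394.0]]
0 [[419.0, 148.0], [361.0, 233.0], [266.0, 370.0], [254.0, 388.0]]
5 [[419.0, 164.0], [361.0, 240.0], [265.0, 366.0], [253.0, 382.0]]
10 [[418.0, 181.0], [361.0, 248.0], [265.0, 360.0], [253.0, 375.0]]
```

```bash
python3 - <<'E'
from h import *
PY=TY+180; C=TR-56*d(TY); ori=[180,0,PY-90]
goto(tcp(C,PY,38.8,135),ori); 
move_l(tcp(C,PY,38.8,88),ori,speed=120); st("hover")
wait(0.2); st(); shot("wrist","t1w"); shot("top","t1t"); shot("side","t1s")
a=cv2.imread("pics/t1t.png")[160:300,100:240]; cv2.imwrite("pics/t1tz.png",cv2.resize(a,None,fx=4,fy=4,interpolation=2))
a=cv2.imread("pics/t1s.png")[300:460,110:290]; cv2.imwrite("pics/t1sz.png",cv2.resize(a,None,fx=3.5,fy=3.5,interpolation=2))
E
```

```text
hover 21.34 [513.6 334.4  69. ] [-1.7997e+02  3.0000e-02  7.9020e+01] F [-0.3  0.8  0.6] M [ 0.01  0.   -0.01] w 9.6
 21.54 [514.4 335.5  70.6] [ 1.7989e+02 -8.0000e-02  7.9090e+01] F [-0.6  0.  -0.4] M [0.03 0.   0.03] w 9.2
```

View pics/t1tz.png

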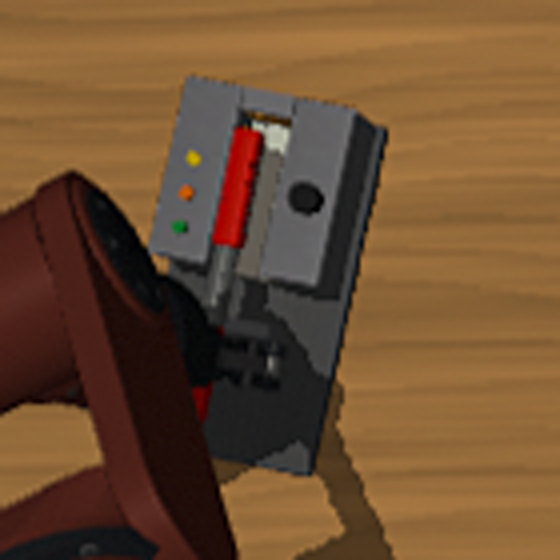

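View pics/t1sz.png

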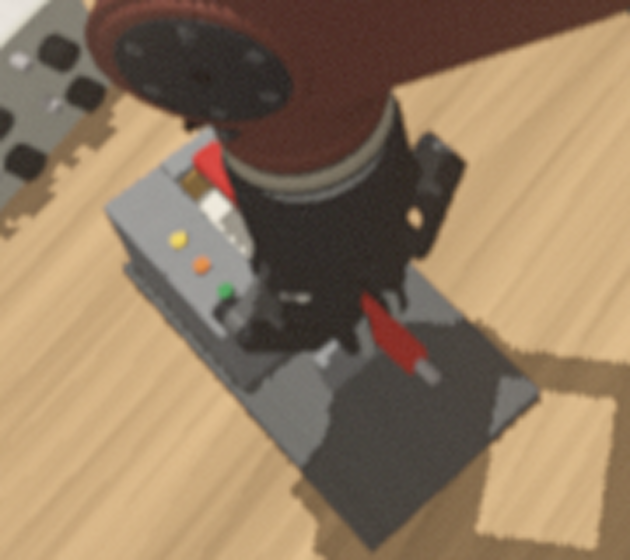

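View pics/t1w.png

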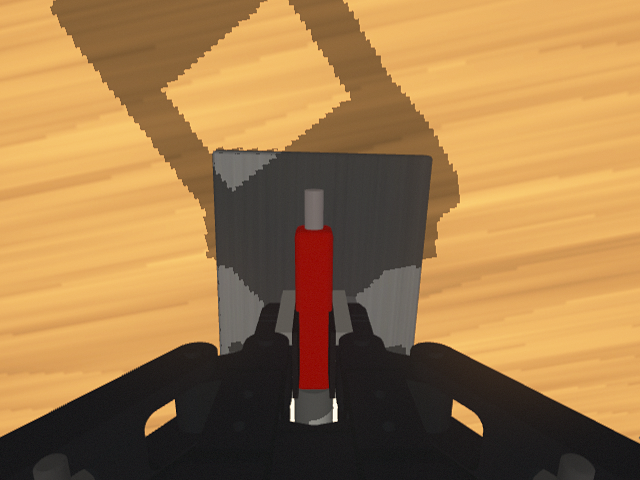

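```bash
python3 - <<'E'
from h import *
import pickle
o=get_obs(); P=pickle.load(open("P.pkl","rb"))["tester"]
def loc(X): 
    v=np.array(X)[:2]-TR; e=d(TY); return np.array([v@e, v@np.array([-e[1],e[0]])]).round(1)
print("plate now", [loc(pix2w("wrist",u,10,o)) for u in [(213,152),(431,156),(219,350),(411,350)]])
print("plate old", [loc(pix2w("wrist",u,10,P)) for u in [(262,92),(394,98),(261,220),(386,225)]])
print("body old", [loc(pix2w("wrist",u,67,P)) for u in [(257.5,239),(389,244),(256.5,361),(378,366)]])
t=lambda u,z: pix2w("top",(100+u[0]/4,160+u[1]/4),z)
print("probe top cam",[loc(t(u,z)) for u,z in [((247,130),96),((228,245),96)]])
print("trough top cam",[loc(t(u,67)) for u in [(240,108),(293,121),(212,258),(265,283)]],[loc(t(u,67)) for u in [(190,77),(358,112),(150,248),(318,290)]])
E
```

```text
plate now [array([-152.2,  -48.6]), array([-150.3,   58.7]), array([-43.9, -52.2]), array([-43.9,  55.5])]
plate old [array([-151.3,  -48.2]), array([-148.4,   59.3]), array([-45.4, -50.9]), array([-42.6,  59.4])]
body old [array([-42.5, -46.4]), array([-40.2,  51.8]), array([ 59.5, -49.3]), array([62.5, 49.4])]
probe top cam [array([33.4, -0.4]), array([-32.1,  -2.4])]
trough top cam [array([48.6, 15. ]), array([ 46.5, -16.3]), array([-39.1,  14.1]), array([-48. , -18.4])] [array([61.4, 46.6]), array([ 58., -52.]), array([-39.5,  49.9]), array([-46.8, -48.8])]
```

```bash
python3 - <<'E'
from h import *
TR=TR+0.7*np.array([-d(TY)[1],d(TY)[0]]); TY=-11.7
PY=TY+180; C=TR-56*d(TY); ori=[180,0,PY-90]
move_l(tcp(C,PY,38.8,80),ori,speed=80)
for z,s in [(60,80),(50,60),(46,30),(45,20)]:
    move_l(tcp(C,PY,38.8,z),ori,speed=s); o=st(z)
    if o["wrist_force"][2]>6: break
shot("wrist","t2w"); shot("top","t2t")
E
python3 - <<'E'
import cv2
a=cv2.imread("pics/t2t.png")[160:300,100:240]; cv2.imwrite("pics/t2tz.png",cv2.resize(a,None,fx=4,fy=4,interpolation=2))
E
```

```text
60 22.34 [512.8 336.6  39.9] [-1.7988e+02  9.0000e-02  7.8300e+01] F [ 0.6  0.5 -0.5] M [-0.03  0.02  0.03] w 9.7
50 22.66 [513.3 336.8  30.6] [-1.7994e+02  5.0000e-02  7.8300e+01] F [ 0.2  0.1 -1.1] M [0.04 0.06 0.02] w 9.6
46 22.94 [514.5 337.4  27.8] [ 1.7993e+02 -5.0000e-02  7.8310e+01] F [0.5 1.1 0.3] M [ 0.03 -0.11  0.01] w 9.3
45 23.19 [514.5 337.4  27.5] [ 1.7993e+02 -4.0000e-02  7.8310e+01] F [-0.8 -0.5  5.4] M [-0.07  0.05 -0.04] w 9.6
```

View pics/t2tz.png

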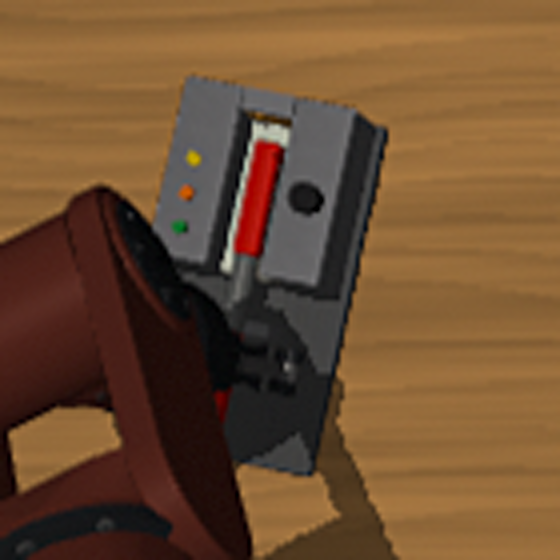

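The handle is down in the trough with clearance, and contact force is 5 N. Releasing now.

```bash
python3 - <<'E'
from h import *
grip(42); o=st("open"); p=o["tcp_pos"].copy()
move_l([p[0],p[1],190],speed=150); o=st("up")
shot("wrist","f1w"); 
goto([480,150,260],[180,0,60]); wait(.3); st("away")
shot("top","f1t"); shot("side","f1s")
a=cv2.imread("pics/f1t.png")[160:300,100:240]; cv2.imwrite("pics/f1tz.png",cv2.resize(a,None,fx=4,fy=4,interpolation=2))
E
```

```text
open 23.71 [513.4 336.9  25.8] [-1.7996e+02  3.0000e-02  7.8300e+01] F [ 0.3  0.1 -0.6] M [-0.04 -0.05 -0.01] w 41.8
up 24.95 [512.5 336.4 188.5] [-1.7988e+02  1.0000e-01  7.8300e+01] F [ 0.2 -0.1 -0.6] M [0.02 0.   0.  ] w 42.0
away 26.12 [479.9 150.9 259.3] [-1.7994e+02  4.0000e-02  6.0090e+01] F [ 0.  -0.6  0.6] M [0.02 0.03 0.05] w 42.0
```

View pics/f1w.png

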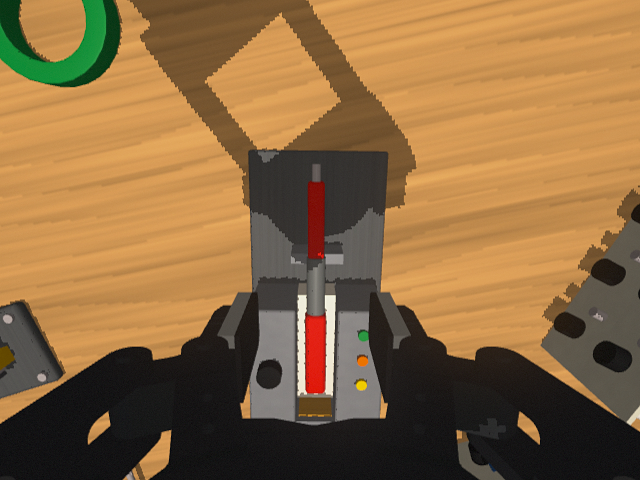

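View pics/f1s.png

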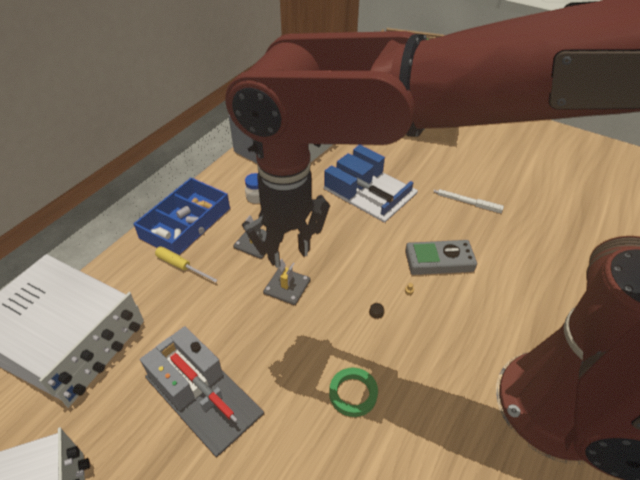

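View pics/f1t.png

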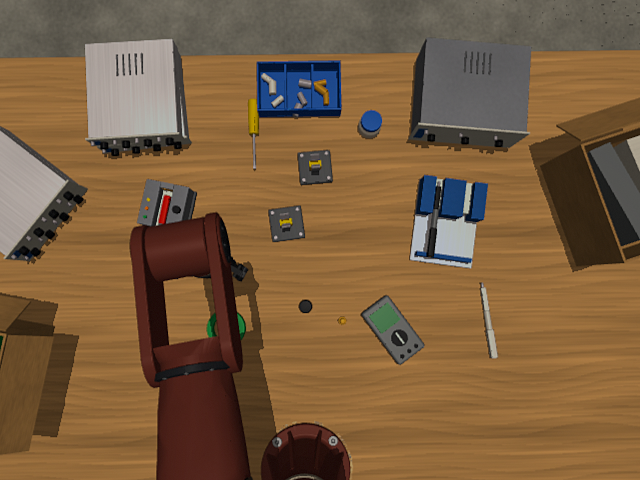

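```bash
python3 -c "
from station import *
sign_off(); print(get_obs()['t'])"
```

```text
the job is handed in; nothing more can be done
the job is handed in; nothing more can be done
```

I carried out the job in the order asked and handed it in at about 26 s on the robot clock (limit 58 s).

- **Clip:** I took the red probe by its handle and pressed it into the left-most spring clip. The push rose to about 13 N at the bottom, and the arm's height put the probe's axis at about 54.5 mm. I then let go. A fit to the wrist picture after that gave 49.6 mm and a tilt of 1.1°, against the 55 mm expected. I trusted the arm's height because the picture judges height poorly.
- **Tester:** I pulled the probe out by its tip half and laid it in the grey tester with about 5 N of contact.
- **Last pictures:** The wrist and side views show the handle down in the trough, the middle on the bar and the tip out of the open end. The black probe is still in the rack, and the gripper is clear of everything.
- **Disagreement:** Before placing, the top and wrist cameras differed on the trough by about 4 mm in position and 4° in direction. I used a value in between, which was within the trough's 7 mm of clearance on each side.

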